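Refill the assembly bowl from the right spacer pot

TASK

The jig needs the thickest spacers: lift the pot that holds them (23 mm hexagonal pillars) out of the parts tote, tip all three into the dark steel bowl, and stand the empty pot upright again in the bay it came from, setting it down without dropping it. Leave the other two pots standing in their bays and do not push the bowl, the pile of strips or the mallet about.

Things in the scene. Friction and masses are not known exactly. Their poses are not given: they have to be found in the camera images.
- tote: Fixed grey steel parts tote: tray 108 mm wide (its x), 446 mm long (its y), floor 4 mm thick, walls 25 mm high and 4 mm thick. Origin under the middle of its floor, z up. Dividers 22 mm high across it at y = -165, -55, 55, 165 mm leave three bays (107 by 100 mm, centred at y = -110, 0, 110 mm) with a pot in each, and two narrow end slots.
- handle (a point): Middle of the tote's fixed carrying handle, a round bar 16 mm thick running along the tote's y right above the pots (tote x = 0), its axis 224 mm above the bench. At each end, 214 mm from the middle, a round post of the same thickness carries it.
- bowl: Loose round bowl of dark steel, 0.75 kg: 248 mm across its flange, 53 mm high, 150 mm across its flat floor (4 mm thick) and about 195 mm across where the wall meets the flange. Origin under the middle of its floor.
- jig: Bystander: clamping jig fixed to the bench beyond the bowl, base plate 100 mm (x) by 200 mm (y), with a small toggle clamp, its highest point 85 mm above the bench. Its wooden strip reaches to y = -140 mm and its clamp handle to y = 160 mm. Origin under the middle of its plate.
- strips: Bystander: loose pile of wooden strips lying along the middle of the bench, 300 mm (x) by 76 mm (y) by 42 mm high, 0.7 kg. Origin under its middle.
- mallet: Bystander: loose wooden mallet lying on the bench between the robot and the work: head 50 mm (x) by 85 mm (y) by 45 mm high, handle 22 mm thick reaching to x = -175 mm. Origin under the middle of its head.
- pot_thick: Loose round straight steel pot, no handle, 68 mm outside diameter, 110 mm high, wall 3 mm, floor 4 mm, about 0.28 kg; all three are alike. Holds the three 23 mm spacers. Origin under the middle of its floor, z along its axis to the mouth. Pots and spacers are smooth, slightly oily: spacers slide out only once the pot is tipped some 10 to 14 degrees past level; 20 past level empties it.
- thick0: One of the three hexagonal aluminium pillar spacers, 23 mm across flats and 70 mm long, 85 g, standing loose in pot_thick. Origin at its centre, z along its length.
- thick1: One of the three hexagonal aluminium pillar spacers, 23 mm across flats and 70 mm long, 85 g, standing loose in pot_thick. Origin at its centre, z along its length.
- thick2: One of the three hexagonal aluminium pillar spacers, 23 mm across flats and 70 mm long, 85 g, standing loose in pot_thick. Origin at its centre, z along its length.
- pot_medium: Loose round straight steel pot, no handle, 68 mm outside diameter, 110 mm high, wall 3 mm, floor 4 mm, about 0.28 kg; all three are alike. Holds the three 18 mm spacers. Origin under the middle of its floor, z along its axis to the mouth. Pots and spacers are smooth, slightly oily: spacers slide out only once the pot is tipped some 10 to 14 degrees past level; 20 past level empties it.
- medium0: One of the three hexagonal aluminium pillar spacers, 18 mm across flats and 70 mm long, 52 g, standing loose in pot_medium. Origin at its centre, z along its length.
- medium1: One of the three hexagonal aluminium pillar spacers, 18 mm across flats and 70 mm long, 52 g, standing loose in pot_medium. Origin at its centre, z along its length.
- medium2: One of the three hexagonal aluminium pillar spacers, 18 mm across flats and 70 mm long, 52 g, standing loose in pot_medium. Origin at its centre, z along its length.
- pot_thin: Loose round straight steel pot, no handle, 68 mm outside diameter, 110 mm high, wall 3 mm, floor 4 mm, about 0.28 kg; all three are alike. Holds the three 13 mm spacers. Origin under the middle of its floor, z along its axis to the mouth. Pots and spacers are smooth, slightly oily: spacers slide out only once the pot is tipped some 10 to 14 degrees past level; 20 past level empties it.
- thin0: One of the three hexagonal aluminium pillar spacers, 13 mm across flats and 70 mm long, 27 g, standing loose in pot_thin. Origin at its centre, z along its length.
- thin1: One of the three hexagonal aluminium pillar spacers, 13 mm across flats and 70 mm long, 27 g, standing loose in pot_thin. Origin at its centre, z along its length.
- thin2: One of the three hexagonal aluminium pillar spacers, 13 mm across flats and 70 mm long, 27 g, standing loose in pot_thin. Origin at its centre, z along its length.
- mouth_thick (a point): Centre of the mouth (rim) of pot_thick, 110 mm above its origin along its z.

How it is judged:
By the outcome, as a careful person would: the job done as asked, in the order asked, and still so for the second after the job is handed in, with the robot touching nothing.
It also fails if it takes over 72 s, if anything falls off the work surface, if the arm or the gripper's body presses on something with over 40 N, if the wrist force passes 120 N, or if a joint passes its speed limit or range.

ROBOT

A 6-joint arm with a two-finger parallel gripper is mounted at the origin on the work surface. World frame = base frame: x ahead of the robot, y to its left, z up, the work surface at z = 0. Lengths are in m, angles in degrees, forces in N, time in s.
With the tool pointing down it reaches from about 0.35 to 0.85 m from the base axis. Payload 8.1 kg.
Tool frame: the origin (TCP) lies on the centre line of the jaws, within the pads' length; the fingertips stand 25 mm ahead of it and the grasp point (between the pads) lies 6 mm ahead of it (ctrl.tip_extent is the distance from the TCP to the fingertips, in m); z points along the fingers, y is the line along which they close (so a half turn about z gives the same grasp; the last joint's range is limited). The gripper opens to 85 mm and grips with 20 to 120 N. Pads are 22 mm wide; open, the fingers measure 114 mm over their backs; the gripper's body (76 mm by 85 mm) begins 54 mm behind the grasp point. The pads swing forward as they close: fully open they stand 13 mm farther back than shut.
Start: joints at [-4.893, 7.471, 85.268, -0, 87.261, -4.893], TCP at [0.6, 0, 0.256] pointing down, gripper open.
Joint ranges: [-169.43, 169.43], [-51.17, 129.36], [1.28, 143.12], [-76.62, 256.62], [0, 156.53], [-152.29, 152.29]. Speed limits (degrees/s): [136.94, 136.94, 159.86, 180, 180, 180].

INTERFACE

Orientations are given as a 3x3 rotation matrix whose columns are the frame's x, y, z axes.
In Python, from plant import ctrl gives the robot as it stands. The module is installed in compiled form; this text tells all that it offers.
- The arm moves only by the tool carry_out, never from a script. Its argument "series" is a list of rows, each a list of 3 entries, a list of its own where there are three numbers: the closure, from 0 (fully open) to 1 (shut), then the shift along the tool's x, y, z each as a share of 0.12 m, from -1 to 1, then the turn, a rotation vector about the tool's x, y, z each as a share of 180 degrees, from -1 to 1. A call has 1 to 12 rows; each row is the pose to reach, as a shift and turn from the pose commanded when the call began, along the tool's axes at that moment, turning the shorter way round; what a row does not reach only later rows make up. A row lasts 1/8 s, in which the tool goes at most 62.5 mm and 10.7 degrees, less where a joint would pass 70% of its speed; a pose out of reach is approached as far as the arm can. A call with a number of a shift or a turn outside -1 to 1 is refused whole. A call with a gripper value outside its range is refused whole. The fingers move at their own pace and stop on an object; "squeeze" is the grip in N (left out, the last holds). Time passes only in rows, so rows that repeat a pose let the fingers close. It gives the time, the measured TCP pose, the force, the opening and the grip force at its end, in the units of the state.
- ctrl.read_state(): the state, without advancing time (a new reading comes with each control period).
- ctrl.camera(name): name is "scene" or "side" or "wrist"; returns a dict with "color" (420x560x3 uint8, red, green, blue), "z_map" (420x560 float32, m along the optical axis (not along the pixel's ray), 0 where there is no reading), "fx", "fy", "cx", "cy" (pixels), "R" (3x3) and "t" (3): a world point X has camera coordinates R X + t; the wrist camera has in their place "tool_from_camera" (4x4, takes a point from camera to tool coordinates, whose origin is the TCP and whose axes are the flange's). Camera axes: x right, y down, z forward; pixel columns grow to the right and rows downward; lengths in m; the calibration is good to about 2 mm. A picture is of the moment at which its call begins: read the wrist's pose just before it.
- ctrl.close_job(): hands the job in; it is judged then, once.
Trained networks look in a picture, given as the dict that the camera call returned (one of the last four; its "shot" number tells which), for a name from the list of things; names that differ only in an ending like _2 or _b are one class to them, and where a whole thing is asked for, a point or a joint stands for the part that bears it (a point fixed in the world has none). Each returns a list of dicts, best first, with "conf" (0 to 1); they miss things now and then, are a little off and sometimes report something else, mostly with a low value. They report only what shows in the picture. A call takes as long as a camera call.
- ctrl.spot_in(picture, label): "at" ([x, y, z] in m, in world coordinates, good to about 4 mm: the middle of the surface that is visible of it).
- ctrl.pinpoint(picture, label): "at" ([x, y, z] in m, in world coordinates, good to about 4 mm: a listed point, or the origin of a listed thing).
The state is a dict: "time_s": time; "joints": joint angles; "joint_vel": joint speeds; "joint_efforts": joint torques, N m; "tool_pos": TCP position; "ee_rot": TCP orientation; "wrist_force": force on the tool from outside, world axes, zero at the start; "torque": the same for the moment, N m; "finger_gap": opening from 0.0 (shut) to 1.0 (fully open); "grip_force": force on a finger pad.
Only numpy, scipy, OpenCV 4.12 (cv2) and the standard library are available. Lean on these libraries where they do the work, as an engineer would, in place of code of your own. Each camera call takes 0.05 s, during which the arm holds its last target. There are 200 camera calls.

## Working session

There is one attempt and no reset: what is moved stays moved. The work goes in short steps, Python scripts to look and compute and a tool call to move; the robot and the scene stay as the last step left them, time stands still between calls to the robot, and variables do not carry over. Pictures are saved under pics/ and viewed, at most 10 in all, crops included, and the job is handed in when it is done.

Besides the shell and the picture viewer there is one more tool, called as a command line: name --argument value ..., lists and objects as JSON in quotes. carry_out: Moves the arm, as the interface text tells. Its arguments: {"type":"object","properties":{"series":{"type":"array"},"squeeze":{"type":"number"}},"required":["series"]}

```bash
mkdir -p pics; cat > h.py <<'E'
from plant import ctrl
import numpy as np, cv2
def save(p,n): cv2.imwrite(f'pics/{n}.png',cv2.cvtColor(p['color'],cv2.COLOR_RGB2BGR))
def cloud(p):
    z=p['z_map']; v,u=np.mgrid[:z.shape[0],:z.shape[1]]
    c=np.stack([(u-p['cx'])/p['fx']*z,(v-p['cy'])/p['fy']*z,z],-1)
    w=(c-np.array(p['t']))@np.array(p['R'])
    w[z==0]=np.nan
    return w
E
python3 - <<'E'
from h import *
for n in ['scene','side']:
    p=ctrl.camera(n); save(p,n)
    print(n, 'cam at', (-np.array(p['R']).T@np.array(p['t'])).round(3))
    for l in ['tote','handle','bowl','jig','strips','mallet','pot_thick','pot_medium','pot_thin','mouth_thick','thick0','medium0','thin0']:
        print(l,[(np.round(d['at'],3).tolist(),round(d['conf'],2)) for d in ctrl.pinpoint(p,l)[:3]])
    np.save(n,cloud(p))
print(ctrl.read_state()['time_s'])
a=cv2.imread('pics/scene.png');b=cv2.imread('pics/side.png')
E
```

```text
scene cam at [0.866 0.342 0.808]
tote [([0.501, 0.24, 0.003], 0.62)]
handle [([0.497, 0.236, 0.223], 0.62), ([0.611, 0.255, 0.044], 0.52)]
bowl [([0.498, -0.22, 0.002], 0.69), ([0.496, 0.237, 0.225], 0.44)]
jig [([0.706, -0.277, 0.001], 0.69)]
strips [([0.644, -0.001, 0.002], 0.73)]
mallet [([0.374, -0.025, -0.002], 0.73), ([0.599, 0.231, 0.042], 0.7)]
pot_thick [([0.397, 0.242, 0.006], 0.92)]
pot_medium [([0.49, 0.245, 0.005], 0.83)]
pot_thin [([0.613, 0.239, 0.003], 0.94)]
mouth_thick [([0.397, 0.245, 0.111], 0.89), ([0.496, 0.237, 0.223], 0.26)]
thick0 [([0.498, 0.236, 0.224], 0.72), ([0.409, 0.233, 0.04], 0.6), ([0.385, 0.246, 0.045], 0.52)]
medium0 [([0.498, -0.22, 0.003], 0.64), ([0.495, 0.226, 0.043], 0.5), ([0.5, 0.25, 0.044], 0.44)]
thin0 [([0.601, 0.23, 0.039], 0.56), ([0.61, 0.257, 0.043], 0.51), ([0.631, 0.23, 0.041], 0.43)]
side cam at [0.201 0.42  0.758]
tote [([0.506, 0.25, 0.041], 0.26)]
handle [([0.498, 0.237, 0.227], 0.6), ([0.704, -0.282, -0.003], 0.39)]
bowl [([0.498, -0.221, 0.003], 0.85)]
jig [([0.706, -0.282, -0.005], 0.97), ([0.491, 0.225, 0.045], 0.4)]
strips [([0.644, 0.004, 0.002], 0.77), ([0.471, 0.244, 0.046], 0.56)]
mallet [([0.368, -0.026, -0.002], 0.78), ([0.396, 0.245, 0.007], 0.7)]
pot_thick [([0.397, 0.244, 0.004], 0.69)]
pot_medium [([0.491, 0.24, 0.003], 0.89), ([0.4, 0.246, 0.116], 0.59)]
pot_thin [([0.611, 0.24, 0.006], 0.97)]
mouth_thick [([0.397, 0.243, 0.118], 0.59), ([0.475, 0.246, 0.047], 0.55), ([0.382, 0.245, 0.038], 0.53)]
thick0 [([0.404, 0.233, 0.042], 0.86), ([0.407, 0.26, 0.041], 0.7), ([0.384, 0.246, 0.042], 0.64)]
medium0 [([0.504, 0.25, 0.036], 0.61), ([0.487, 0.228, 0.041], 0.5), ([0.475, 0.246, 0.046], 0.49)]
thin0 [([0.628, 0.238, 0.044], 0.48)]
1.4
```

View pics/scene.png

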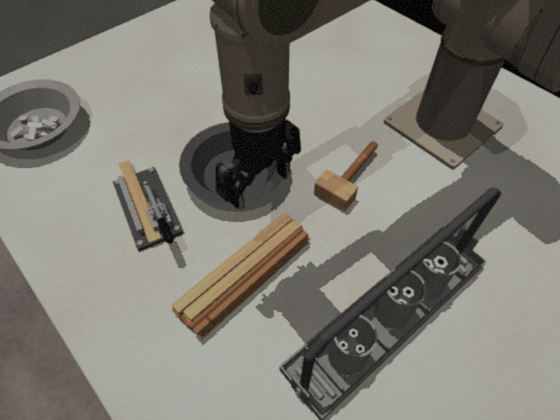

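View pics/side.png

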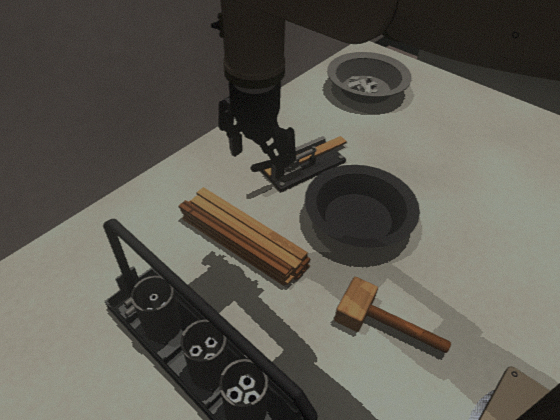

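```bash
python3 - <<'E'
from h import *
for n in ['scene','side']:
    w=np.load(n+'.npy').reshape(-1,3)
    def s(m): 
        q=w[m]; return len(q),q.min(0).round(3),q.max(0).round(3),np.median(q,0).round(3)
    x,y,z=w.T
    print(n)
    h=(z>.2)&(y>.15)&(y<.33)&(x>.25); print('bar',s(h)); 
    q=w[h]; print(np.polyfit(q[:,0],q[:,1],1))
    for cx in (.397,.491,.612):
        m=(abs(z-.110)<.004)&(np.hypot(x-cx,y-.242)<.045)&(np.hypot(x-cx,y-.242)>.025)
        q=w[m]; A=np.c_[2*q[:,:2],np.ones(len(q))]; c=np.linalg.lstsq(A,(q[:,:2]**2).sum(1),rcond=None)[0]
        print('rim',len(q),c[:2].round(4),np.sqrt(c[2]+c[:2]@c[:2]).round(4), q[:,2].max())
    m=(abs(z-.052)<.004)&(np.hypot(x-.498,y+.22)<.14); print('bowl',s(m))
    m=(abs(z-.025)<.003)&(y>.15)&(y<.33)&(x>.25);print('totewall',s(m))
    m=(z>.03)&(abs(y)<.08)&(x>.5)&(z<.06);print('strips',s(m))
    m=(z>.012)&(abs(y+.02)<.12)&(x<.45)&(x>.15)&(z<.06);print('mallet',s(m))
    m=(z>.02)&(y<-.1)&(x>.63)&(z<.1);print('jig',s(m))
E
```

```text
scene
bar (2936, array([0.282, 0.223, 0.2  ]), array([0.721, 0.254, 0.235]), array([0.552, 0.238, 0.23 ]))
[-0.0370031   0.25817939]
rim 200 [0.4005 0.2466] 0.0325 0.11399216973618935
rim 183 [0.4916 0.2405] 0.0324 0.11398952810939772
rim 170 [0.6157 0.2397] 0.0326 0.11399596294478337
bowl (1658, array([ 0.384, -0.347,  0.048]), array([ 0.622, -0.099,  0.056]), array([ 0.548, -0.246,  0.051]))
totewall (1394, array([0.276, 0.176, 0.022]), array([0.729, 0.3  , 0.028]), array([0.558, 0.267, 0.025]))
strips (5544, array([ 0.501, -0.046,  0.03 ]), array([0.798, 0.043, 0.047]), array([0.668, 0.001, 0.042]))
mallet (1488, array([ 0.202, -0.139,  0.012]), array([0.45 , 0.023, 0.051]), array([ 0.37 , -0.03 ,  0.038]))
jig (4450, array([ 0.657, -0.807,  0.02 ]), array([ 0.877, -0.12 ,  0.087]), array([ 0.728, -0.63 ,  0.045]))
side
bar (3572, array([0.277, 0.225, 0.201]), array([0.716, 0.255, 0.233]), array([0.438, 0.242, 0.229]))
[-0.03534407  0.25808192]
rim 394 [0.3975 0.2475] 0.0325 0.11397493045279178
rim 361 [0.4885 0.241 ] 0.0326 0.11388604477082309
rim 356 [0.6126 0.2402] 0.0325 0.1139920160761851
bowl (2376, array([ 0.375, -0.347,  0.048]), array([ 0.621, -0.098,  0.055]), array([ 0.487, -0.217,  0.05 ]))
totewall (815, array([0.33 , 0.178, 0.022]), array([0.723, 0.296, 0.028]), array([0.561, 0.273, 0.024]))
strips (4575, array([ 0.5 , -0.08,  0.03]), array([1.562, 0.062, 0.06 ]), array([0.652, 0.   , 0.04 ]))
mallet (2582, array([ 0.199, -0.14 ,  0.012]), array([0.45 , 0.024, 0.054]), array([ 0.35 , -0.033,  0.034]))
jig (6393, array([ 0.655, -0.806,  0.02 ]), array([ 1.564, -0.1  ,  0.1  ]), array([ 1.548, -0.446,  0.05 ]))
```

The scene view shows the dark empty bowl at about (235,170) and a second grey bowl of nuts at (35,115), which is a decoy. The thick pot is the one nearest the robot: (440,260) in scene, (243,380) in side. The mallet and strips lie between the tote and the bowl. The networks and the rim fits agree to about 3 mm.

```bash
python3 - <<'E'
from h import *
s=ctrl.read_state()
print(s['tool_pos'],np.round(s['ee_rot'],4).tolist(),s['joints'],s['finger_gap'],ctrl.tip_extent)
E
```

```text
[5.99978246e-01 2.96606833e-05 2.56268890e-01] [[-0.0, 1.0, -0.0001], [1.0, 0.0, 0.0], [0.0, -0.0001, -1.0]] [-4.89285001e+00  7.47263170e+00  8.52686381e+01  5.48582193e-04
  8.72644140e+01 -4.89369890e+00] 0.9967836321026091 0.025
```

carry_out --series '[[0.0,[0.1,-0.3,0],[0,0.055,0]],[0.0,[0.2,-0.6,0],[0,0.11,0]],[0.0,[0.3,-1,0],[0,0.166,0]],[0.0,[0.4,-1,0],[0,0.222,0]],[0.0,[0.4,-1,0],[0,0.278,0]],[0.0,[0.4,-1,0],[0,0.333,0]],[0.0,[0.4,-1,0],[0,0.333,0]],[0.0,[0.4,-1,0],[0,0.333,0]]]' --squeeze 90

```text
time_s: 2.4
tool_pos: [0.4803, 0.0478, 0.2565]
ee_rot: [[-0.0, 1.0, 0.0], [0.504, -0.0, 0.864], [0.864, 0.0, -0.504]]
wrist_force: [-0.8, -0.5, 0.7]
finger_gap: 0.999
grip_force: 0.0
```

```bash
python3 - <<'E'
from h import *
s=ctrl.read_state()
print(s['time_s'],s['tool_pos'],np.round(s['ee_rot'],4).tolist(),np.array(s['joints']).round(2).tolist(),s['finger_gap'],ctrl.tip_extent)
E
```

```text
2.4 [0.48034127 0.04782842 0.25652222] [[-0.0003, 1.0, 0.0002], [0.5039, -0.0, 0.8638], [0.8638, 0.0003, -0.5039]] [-32.54, 6.7, 104.43, 48.81, 104.57, -35.67] 0.9986401345784807 0.025
```

```bash
cat > kin.py <<'E'
import numpy as np
from scipy.spatial.transform import Rotation as Ro
from scipy.optimize import least_squares
D=np.deg2rad
def fk(j,k):
    h,a1,d,a2,a3,L,T=k; j1,j2,j3,j4,j5,j6=D(np.array(j,float))
    y=lambda t:Ro.from_euler('y',t); z=lambda t:Ro.from_euler('z',t)
    R1=z(j1);R2=R1*y(j2);R3=R2*y(j3)
    p=np.array([0,0,h])+R1.apply([a1,d,0])+R2.apply([0,0,a2])
    p=p+R3.apply([a3,0,L])
    R=R3*z(j4)*y(j5)*z(j6)
    return p+R.apply([0,0,T]),R
E
python3 - <<'E'
from kin import *
J=[[-4.89285,7.4726,85.2686,0.0005,87.2644,-4.8937],[-32.54,6.7,104.43,48.81,104.57,-35.67]]
P=[[.59998,.00003,.25627],[.48034,.04783,.25652]]
R=[np.array([[0,1,0],[1,0,0],[0,0,-1.]]),np.array([[-.0003,1,.0002],[.5039,0,.8638],[.8638,.0003,-.5039]])]
for j,r in zip(J,R): print((fk(j,[0]*7)[1].as_matrix().T@r).round(3).tolist())
def f(k): return np.ravel([fk(j,k)[0]-p for j,p in zip(J,P)]+[[(k[1])*.05,(k[4])*.05]])
s=least_squares(f,[.4,0,.05,.45,0,.45,.25]);print(s.x.round(4),s.cost, f(s.x).round(4))
E
```

```text
[[-0.0, -1.0, -0.0], [1.0, -0.0, -0.0], [0.0, -0.0, 1.0]]
[[0.0, -1.0, 0.0], [1.0, 0.0, -0.0], [0.0, 0.0, 1.0]]Traceback (most recent call last):
  File "<stdin>", line 7, in <module>
    return func(*args, **kwargs)
    vector_fun = VectorFunction(
        fun_wrapped,
    ...<6 lines>...
        workers=workers
    )
    self._update_fun()
    ~~~~~~~~~~~~~~~~^^
    self.f = self.fun_wrapped(xp_copy(self.x))
             ~~~~~~~~~~~~~~~~^^^^^^^^^^^^^^^^^
    return np.atleast_1d(self.fun(x))
                         ~~~~~~~~^^^
    return self.f(x, *self.args, **self.kwargs)
           ~~~~~~^^^^^^^^^^^^^^^^^^^^^^^^^^^^^^
  File "<stdin>", line 6, in f
    return asanyarray(a).ravel(order=order)
           ~~~~~~~~~~^^^
ValueError: setting an array element with a sequence. The requested array has an inhomogeneous shape after 1 dimensions. The detected shape was (3,) + inhomogeneous part.
```

carry_out --series '[[0.0,[-0.05,-0.2,0],[0,0,0]],[0.0,[-0.1,-0.4,0],[0,0,0]],[0.0,[-0.2,-0.7,0],[0,0,0]],[0.0,[-0.2,-0.7,0],[0,0,0]],[0.0,[-0.2,-0.7,0],[0,0,0]]]'

```text
time_s: 3.02
tool_pos: [0.3969, 0.0359, 0.2367]
ee_rot: [[-0.003, 1.0, 0.001], [0.504, 0.001, 0.864], [0.864, 0.003, -0.504]]
wrist_force: [0.0, 0.8, -0.0]
finger_gap: 1.002
grip_force: 0.0
```

```bash
python3 - <<'E'
from h import *
s=ctrl.read_state()
print(s['time_s'],s['tool_pos'],np.round(s['ee_rot'],4).tolist(),np.array(s['joints']).round(2).tolist())
E
```

```text
3.025 [0.39689832 0.03594156 0.23669287] [[-0.003, 1.0, 0.0009], [0.5042, 0.0007, 0.8636], [0.8636, 0.003, -0.5042]] [-39.21, -1.83, 115.55, 44.52, 107.24, -42.18]
```

```bash
cat >> kin.py <<'E'
Rt=np.array([[0,-1,0],[1,0,0],[0,0,1.]])
lo=np.array([-169.43,-51.17,1.28,-76.62,0,-152.29]);hi=np.array([169.43,129.36,143.12,256.62,156.53,152.29])
def ik(P,R,k,q0):
    def f(j):
        p,r=fk(j,k); return np.r_[(p-P)*5,(r.as_matrix()@Rt-R).ravel()]
    s=least_squares(f,q0,bounds=(lo,hi),x_scale=30.); return s.x,np.linalg.norm(s.fun)
def tool(az,e,roll):  # heading az, pitch down e, roll about tool z from closing-horizontal (x up)
    az,e=D(az),D(e); z=np.array([np.cos(az)*np.cos(e),np.sin(az)*np.cos(e),-np.sin(e)])
    y=np.array([np.sin(az),-np.cos(az),0]); x=np.cross(y,z)
    return np.c_[x,y,z]@Ro.from_euler('z',roll,degrees=True).as_matrix()
E
python3 - <<'E'
from kin import *
J=[[-4.89285,7.4726,85.2686,0.0005,87.2644,-4.8937],[-32.54,6.7,104.43,48.81,104.57,-35.67],[-39.21,-1.83,115.55,44.52,107.24,-42.18]]
P=[[.59998,.00003,.25627],[.48034,.04783,.25652],[.3969,.03594,.23669]]
def f(k): return np.r_[np.ravel([fk(j,k)[0]-p for j,p in zip(J,P)]),.01*k[1],.01*k[4]]
s=least_squares(f,[.4,0,.05,.45,0,.45,.25]);k=s.x;print(k.round(4), f(k).round(4))
np.save('k',k)
q=J[2]
def show(n,g,R):
    global q
    P=np.array(g)-.006*R[:,2]; q,e=ik(P,R,k,q)
    r=R[:,2]; w=P-k[6]*r
    print(n,q.round(1),round(e,4),'wrist',w.round(3)); return R
p=30
show('pre',[.3985,.14,.075],tool(90,p,0)); show('pre-hi',[.3985,.12,.2],tool(90,p,0))
R0=show('grasp',[.3985,.2465,.075],tool(90,p,0)); up=R0.T@[0,0,1]
show('lift',[.3985,.2465,.11],tool(90,p,0))
show('out',[.3985,.13,.11],tool(90,p,0));show('hi',[.3985,.13,.25],tool(90,p,0))
qs=q
for az in (30,10,50):
  for e,roll in ((30,0),(10,60),(10,120),(10,125),(20,130)):
    R=show(f'az{az} e{e} r{roll}',[.45,-.15,.16],tool(az,e,roll)); u=R@up
    print('    u',u.round(3),'mouth',(np.array([.45,-.15,.16])+.043*u).round(3))
  q=qs
E
```

```text
[ 0.3182 -0.      0.0512  0.369   0.0615  0.5534  0.3398] [-0.     -0.      0.      0.     -0.      0.      0.      0.     -0.
 -0.      0.0006]
pre [-28.7  11.6 122.8  49.6  86.9 -51.2] 0.0 wrist [ 0.398 -0.16   0.248]
pre-hi [-31.   -4.1 122.   48.8  99.2 -39.9] 0.0 wrist [ 0.398 -0.18   0.373]
grasp [-14.9   8.1 127.   58.6  78.6 -45.9] 0.0 wrist [ 0.398 -0.053  0.248]
lift [-14.9   2.4 127.8  57.9  81.2 -41.6] 0.0 wrist [ 0.398 -0.053  0.283]
out [-29.8   6.9 122.9  48.7  90.6 -48.2] 0.0 wrist [ 0.398 -0.17   0.283]
hi [-29.8  -9.8 121.2  50.4 102.7 -34.1] 0.0 wrist [ 0.398 -0.17   0.423]
az30 e30 r0 [-65.8 -13.5 135.3  61.3  79.1 -30.6] 0.0 wrist [ 0.191 -0.3    0.333]
    u [-0. -0.  1.] mouth [ 0.45  -0.15   0.203]
az30 e10 r60 [-72.4   7.  133.2  74.1  90.1   8.7] 0.0 wrist [ 0.155 -0.32   0.22 ]
    u [ 0.014 -0.858  0.513] mouth [ 0.451 -0.187  0.182]
az30 e10 r120 [-72.4   7.  133.2  74.1  90.1  68.7] 0.0 wrist [ 0.155 -0.32   0.22 ]
    u [-0.117 -0.933 -0.34 ] mouth [ 0.445 -0.19   0.145]
az30 e10 r125 [-72.4   7.  133.2  74.1  90.1  73.7] 0.0 wrist [ 0.155 -0.32   0.22 
[... 923 characters left out ...]
50 e30 r0 [-62.2   3.9 119.1  53.3  90.1 -39.1] 0.0 wrist [ 0.257 -0.379  0.333]
    u [-0. -0.  1.] mouth [ 0.45  -0.15   0.203]
az50 e10 r60 [-66.9  20.8 115.5  63.3 100.5   8.8] 0.0 wrist [ 0.231 -0.411  0.22 ]
    u [ 0.306 -0.802  0.513] mouth [ 0.463 -0.184  0.182]
az50 e10 r120 [-66.9  20.8 115.5  63.3 100.5  68.8] 0.0 wrist [ 0.231 -0.411  0.22 ]
    u [ 0.21  -0.917 -0.34 ] mouth [ 0.459 -0.189  0.145]
az50 e10 r125 [-66.9  20.8 115.5  63.3 100.5  73.8] 0.0 wrist [ 0.231 -0.411  0.22 ]
    u [ 0.171 -0.899 -0.402] mouth [ 0.457 -0.189  0.143]
az50 e20 r130 [-65.2  12.  117.7  58.6  95.1  84.4] 0.0 wrist [ 0.241 -0.399  0.278]
    u [ 0.084 -0.932 -0.352] mouth [ 0.454 -0.19   0.145]
```

carry_out --series '[[0.1,[-0.05,0,0.1],[0,0,0]],[0.1,[-0.15,0,0.3],[0,0,0]],[0.1,[-0.25,0,0.5],[0,0,0]],[0.1,[-0.34,0,0.73],[0,0,0]],[0.1,[-0.34,0,0.73],[0,0,0]],[0.1,[-0.34,0,0.73],[0,0,0]]]'

```text
time_s: 3.78
tool_pos: [0.3964, 0.0912, 0.1569]
ee_rot: [[-0.001, 1.0, -0.0], [0.501, 0.001, 0.865], [0.865, 0.001, -0.501]]
wrist_force: [0.7, -0.2, -0.4]
finger_gap: 0.896
grip_force: 0.0
```

```bash
python3 - <<'E'
from h import *
s=ctrl.read_state(); p=ctrl.camera('wrist'); save(p,'w1')
R=np.array(s['ee_rot']);t=np.array(s['tool_pos'])
M=np.array(p['tool_from_camera'])
z=p['z_map']; v,u=np.mgrid[:420,:560]
c=np.stack([(u-p['cx'])/p['fx']*z,(v-p['cy'])/p['fy']*z,z],-1)
w=((c@M[:3,:3].T+M[:3,3])@R.T+t)[z>0]
print(t,s['finger_gap'],M.round(3).tolist())
for l in ['pot_thick','mouth_thick','pot_medium','tote','handle']:
    print(l,[(np.round(d['at'],4).tolist(),round(d['conf'],2)) for d in ctrl.pinpoint(p,l)[:2]])
for cx in (.3985,.490):
    for zl in (.06,.08,.1):
        m=(abs(w[:,2]-zl)<.006)&(np.hypot(w[:,0]-cx,w[:,1]-.245)<.043)&(w[:,1]<.243)
        q=w[m][:,:2]
        if len(q)<30: print(len(q)); continue
        from scipy.optimize import least_squares
        f=least_squares(lambda c:np.hypot(*(q-c).T)-.034,[cx,.245],loss='soft_l1',f_scale=.002); print(zl,len(q),f.x.round(4),np.median(abs(f.fun)).round(4))
E
```

```text
[0.3964196  0.09120821 0.15687118] 0.8961674904852553 [[0.0, -0.957, -0.288, 0.072], [1.0, -0.0, 0.001, 0.0], [-0.001, -0.288, 0.957, -0.118], [0.0, 0.0, 0.0, 1.0]]
pot_thick [([0.4, 0.2498, 0.0057], 0.86)]
mouth_thick [([0.3979, 0.2479, 0.1119], 0.93)]
pot_medium [([0.4881, 0.2431, 0.003], 0.56)]
tote []
handle []
0.06 558 [0.3989 0.2458] 0.0002
0.08 648 [0.3989 0.2458] 0.0003
0.1 763 [0.3989 0.2459] 0.0003
0.06 617 [0.4903 0.2394] 0.0003
0.08 709 [0.4903 0.2395] 0.0003
0.1 918 [0.4897 0.2396] 0.0004
```

View pics/w1.png

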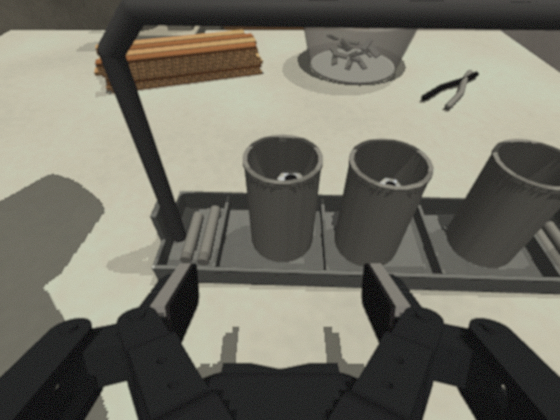

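The wrist view shows the thick pot upright at about (282,195), the medium pot at (385,200), and both fingers ahead of the tote. The cylinder fit puts the thick pot at (0.3989, 0.2458), which agrees with the other cameras.

carry_out --series '[[0.1,[-0.1,0.005,0.16],[0,0,0]],[0.1,[-0.25,0.013,0.42],[0,0,0]],[0.1,[-0.387,0.02,0.646],[0,0,0]],[0.1,[-0.387,0.02,0.646],[0,0,0]],[0.1,[-0.387,0.02,0.646],[0,0,0]]]'

```text
time_s: 4.7
tool_pos: [0.399, 0.1346, 0.0783]
ee_rot: [[-0.001, 1.0, 0.0], [0.501, -0.0, 0.865], [0.865, 0.001, -0.501]]
wrist_force: [-0.2, 0.4, -0.4]
finger_gap: 0.904
grip_force: 0.0
```

carry_out --series '[[0.1,[0.07,0,0.128],[0,0,0]],[0.1,[0.15,0,0.256],[0,0,0]],[0.1,[0.22,0,0.384],[0,0,0]],[0.1,[0.3,0,0.511],[0,0,0]],[0.1,[0.37,0,0.64],[0,0,0]],[0.1,[0.443,0,0.766],[0,0,0]],[0.1,[0.443,0,0.766],[0,0,0]],[0.1,[0.443,0,0.766],[0,0,0]]]'

```text
time_s: 5.7
tool_pos: [0.3987, 0.2413, 0.0777]
ee_rot: [[-0.001, 1.0, 0.0], [0.501, 0.0, 0.865], [0.865, 0.001, -0.501]]
wrist_force: [-0.7, -0.1, -0.2]
finger_gap: 0.899
grip_force: 0.0
```

carry_out --series '[[0.15,[0,0,0],[0,0,0]],[0.2,[0,0,0],[0,0,0]],[0.25,[0,0,0],[0,0,0]],[0.35,[0,0,0],[0,0,0]],[0.35,[0,0,0],[0,0,0]],[0.35,[0,0,0],[0,0,0]]]' --squeeze 90

```text
time_s: 6.45
tool_pos: [0.3991, 0.2411, 0.078]
ee_rot: [[-0.0, 1.0, 0.001], [0.5, -0.001, 0.866], [0.866, 0.001, -0.5]]
wrist_force: [-1.0, -2.7, 6.1]
finger_gap: 0.775
grip_force: 101.3
```

carry_out --series '[[0.5,[0.036,0,-0.021],[0,0,0]],[0.5,[0.09,0,-0.052],[0,0,0]],[0.5,[0.162,0,-0.094],[0,0,0]],[0.5,[0.235,0,-0.136],[0,0,0]],[0.5,[0.29,0,-0.167],[0,0,0]],[0.5,[0.29,0,-0.167],[0,0,0]]]'

```text
time_s: 7.2
tool_pos: [0.3987, 0.2414, 0.118]
ee_rot: [[-0.001, 1.0, 0.001], [0.501, -0.0, 0.865], [0.865, 0.001, -0.501]]
wrist_force: [-0.0, -0.9, -4.5]
finger_gap: 0.76
grip_force: 113.6
```

```bash
python3 - <<'E'
from h import *
p=ctrl.camera('side'); save(p,'lift'); cv2.imwrite('pics/liftc.png',cv2.resize(cv2.imread('pics/lift.png')[180:420,60:380],None,fx=2,fy=2))
s=ctrl.read_state(); print(s['tool_pos'],s['wrist_force'],s['torque'])
E
```

```text
[0.398533   0.24140602 0.11757339] [ 1.67755974  2.3403326  -7.54490537] [-0.93082384  0.14144674  0.02105485]
```

View pics/liftc.png

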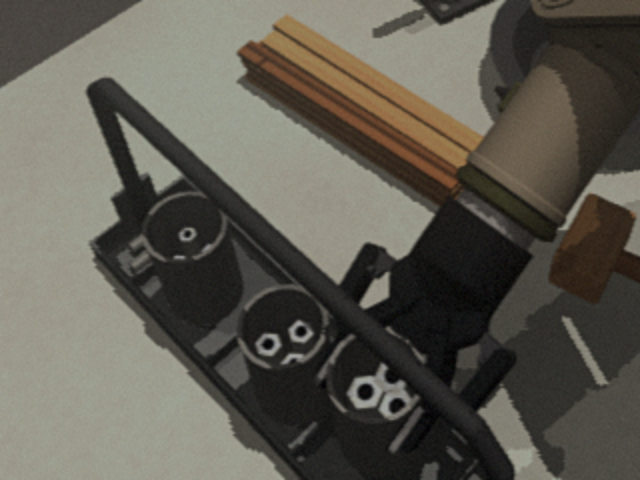

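The crop shows the thick pot, with its three big hexes near (375,390), held just under the bar. The medium and thin pots still stand in their bays.

carry_out --series '[[0.5,[-0.04,0,-0.07],[0,0,0]],[0.5,[-0.12,0,-0.21],[0,0,0]],[0.5,[-0.22,0,-0.38],[0,0,0]],[0.5,[-0.32,0,-0.55],[0,0,0]],[0.5,[-0.42,0,-0.73],[0,0,0]],[0.5,[-0.5,0,-0.87],[0,0,0]],[0.5,[-0.542,0,-0.937],[0,0,0]],[0.5,[-0.542,0,-0.937],[0,0,0]]]'

```text
time_s: 8.25
tool_pos: [0.3986, 0.1111, 0.1173]
ee_rot: [[0.001, 1.0, 0.001], [0.501, -0.001, 0.866], [0.866, -0.0, -0.501]]
wrist_force: [0.5, -2.2, -1.2]
finger_gap: 0.761
grip_force: 115.1
```

```bash
python3 - <<'E'
from kin import *
k=np.load('k.npy'); q=[-29.8,-9.8,121.2,50.4,102.7,-34.1]
R0=tool(90,30,0); up=R0.T@[0,0,1]
for g in ([.40,.0,.25],[.42,-.12,.25],[.42,-.19,.25]):
    q,e=ik(np.array(g)-.006*R0[:,2],R0,k,q); print(g,q.round(1),round(e,4))
q0=q
for e,r in ((10,118),(10,125),(0,118),(0,112)):
    R=tool(90,e,r); rv=Ro.from_matrix(R0.T@R).as_rotvec(degrees=True)
    q=q0
    for s in (0.5,.75,1):
        Rs=R0@Ro.from_rotvec(rv*s,degrees=True).as_matrix(); g=np.array([.42,-.19,.16])
        q,er=ik(g-.006*Rs[:,2],Rs,k,q); u=Rs@up
        print(e,r,s,'rv/180',(rv*s/180).round(3),'u',u.round(3),'past',np.degrees(np.arcsin(-u[2])).round(1),'mouth',(g+.043*u).round(3),q.round(0),round(er,3))
E
```

```text
[0.4, 0.0, 0.25] [-42.7   1.1 110.9  43.  110.9 -43.1] 0.0
[0.42, -0.12, 0.25] [-49.9  14.9  95.7  38.5 116.4 -47.7] 0.0
[0.42, -0.19, 0.25] [-53.9  22.2  86.7  36.1 120.1 -49.9] 0.0
10 118 0.5 rv/180 [0.057 0.034 0.324] u [ 0.788 -0.246  0.564] past -34.3 mouth [ 0.454 -0.201  0.184] [-53.  39.  80.  35. 122.   3.] 0.0
10 118 0.75 rv/180 [0.086 0.051 0.486] u [ 0.9   -0.418  0.127] past -7.3 mouth [ 0.459 -0.208  0.165] [-54.  42.  80.  38. 125.  33.] 0.0
10 118 1 rv/180 [0.114 0.069 0.648] u [ 0.765 -0.563 -0.314] past 18.3 mouth [ 0.453 -0.214  0.147] [-56.  44.  81.  42. 125.  62.] 0.0
10 125 0.5 rv/180 [0.06  0.031 0.343] u [ 0.817 -0.254  0.518] past -31.2 mouth [ 0.455 -0.201  0.182] [-53.  39.  80.  35. 122.   7.] 0.0
10 125 0.75 rv/180 [0.091 0.047 0.515] u [ 0.9   -0.433  0.048] past -2.7 mouth [ 0.459 -0.209  0.162] [-54.  43.  79.  38. 125.  38.] 0.0
10 125 1 rv/180 [0.121 0.063 0.686] u [ 0.709 -0.579 -0.402] past 23.7 mouth [ 0.451 -0.215  0.143] [-56.  44.  81.  42. 125.  69.] 0.0
0 118 0.5 rv/180 [0.085 0.051 0.319] u [ 0.808 -0.256  0.53 ] past -32.0 mouth [ 0.455 -0.201  0.183] [-52.  44.  77.  36. 127.   3.] 0.0
0 118 0.75 rv/180 [0.128 0.077 0.479] u [ 0.915 -0.399  0.061] past -3.5 mouth [ 0.459 -0.207  0.163] [-53.  49.  76.  41. 130.  33.] 0.0
0 118 1 rv/180 [0.171 0.103 0.638] u [ 0.765 -0.5   -0.407] past 24.0 mouth [ 0.453 -0.212  0.143] [-56.  50.  78.  47. 131.  63.] 0.0
0 112 0.5 rv/180 [0.081 0.055 0.303] u [ 0.781 -0.256  0.57 ] past -34.8 mouth [ 0.454 -0.201  0.185] [-52.  44.  77.  36. 126.  -0.] 0.0
0 112 0.75 rv/180 [0.122 0.082 0.454] u [ 0.908 -0.397  0.131] past -7.5 mouth [ 0.459 -0.207  0.166] [-54.  49.  76.  41. 130.  28.] 0.0
0 112 1 rv/180 [0.162 0.11  0.606] u [ 0.803 -0.5   -0.324] past 18.9 mouth [ 0.455 -0.212  0.146] [-56.  50.  78.  47. 131.  57.] 0.0
```

carry_out --series '[[0.5,[0.1,0,-0.06],[0,0,0]],[0.5,[0.29,0,-0.17],[0,0,0]],[0.5,[0.5,0,-0.29],[0,0,0]],[0.5,[0.67,0,-0.44],[0,0,0]],[0.5,[0.72,0,-0.6],[0,0,0]],[0.5,[0.68,0,-0.77],[0,0,0]],[0.5,[0.63,0,-0.89],[0,0,0]],[0.5,[0.616,0,-0.933],[0,0,0]]]'

```text
time_s: 9.25
tool_pos: [0.3984, 0.0508, 0.2372]
ee_rot: [[0.001, 1.0, 0.0], [0.5, -0.001, 0.866], [0.866, -0.001, -0.5]]
wrist_force: [-2.5, -0.3, -10.7]
finger_gap: 0.763
grip_force: 113.7
```

carry_out --series '[[0.5,[-0.04,0,-0.07],[0,0,0]],[0.5,[-0.14,0.01,-0.24],[0,0,0]],[0.5,[-0.28,0.03,-0.49],[0,0,0]],[0.5,[-0.42,0.05,-0.73],[0,0,0]],[0.5,[-0.52,0.06,-0.9],[0,0,0]],[0.5,[-0.563,0.067,-0.974],[0,0,0]]]'

```text
time_s: 10.0
tool_pos: [0.4065, -0.0844, 0.2371]
ee_rot: [[0.001, 1.0, 0.001], [0.5, -0.001, 0.866], [0.866, -0.001, -0.5]]
wrist_force: [-0.2, 0.8, -6.9]
finger_gap: 0.761
grip_force: 114.6
```

carry_out --series '[[0.5,[-0.05,0,-0.09],[0,0,0]],[0.5,[-0.14,0.02,-0.24],[0,0,0]],[0.5,[-0.26,0.04,-0.45],[0,0,0]],[0.5,[-0.35,0.06,-0.61],[0,0,0]],[0.5,[-0.4,0.07,-0.693],[0,0,0]],[0.5,[-0.4,0.07,-0.693],[0,0,0]],[0.5,[-0.4,0.07,-0.693],[0,0,0]]]'

```text
time_s: 10.88
tool_pos: [0.4147, -0.1785, 0.2376]
ee_rot: [[-0.0, 1.0, -0.001], [0.5, 0.001, 0.866], [0.866, -0.0, -0.5]]
wrist_force: [-1.0, 0.9, -7.5]
finger_gap: 0.762
grip_force: 115.3
```

carry_out --series '[[0.5,[-0.05,0,0.03],[0.006,0.003,0.034]],[0.5,[-0.15,0,0.09],[0.014,0.008,0.082]],[0.5,[-0.25,0,0.144],[0.024,0.013,0.137]],[0.5,[-0.35,0,0.2],[0.034,0.018,0.19]],[0.5,[-0.45,0,0.26],[0.044,0.023,0.247]],[0.5,[-0.55,0,0.317],[0.053,0.028,0.302]],[0.5,[-0.613,0,0.354],[0.063,0.033,0.357]],[0.5,[-0.613,0,0.354],[0.073,0.038,0.412]],[0.5,[-0.613,0,0.354],[0.08,0.042,0.453]],[0.5,[-0.613,0,0.354],[0.085,0.044,0.48]],[0.5,[-0.613,0,0.354],[0.085,0.044,0.48]]]'

```text
time_s: 12.25
tool_pos: [0.4149, -0.1788, 0.1527]
ee_rot: [[0.995, 0.042, -0.089], [0.096, -0.259, 0.961], [0.017, -0.965, -0.262]]
wrist_force: [1.5, -3.5, -2.8]
finger_gap: 0.763
grip_force: 121.8
```

```bash
python3 - <<'E'
from h import *
s=ctrl.read_state(); print(s['tool_pos'],np.round(s['ee_rot'],3).tolist(),(np.array(s['ee_rot'])@[.866,0,-.5]).round(3),s['wrist_force'])
p=ctrl.camera('scene'); save(p,'pour0'); cv2.imwrite('pics/pour0c.png',cv2.resize(cv2.imread('pics/pour0.png')[40:280,130:450],None,fx=2,fy=2))
E
```

```text
[ 0.41486248 -0.17880591  0.15268844] [[0.995, 0.042, -0.089], [0.096, -0.259, 0.961], [0.017, -0.965, -0.262]] [ 0.906 -0.397  0.146] [ 1.53332831 -3.45697502 -2.76872272]
```

View pics/pour0c.png

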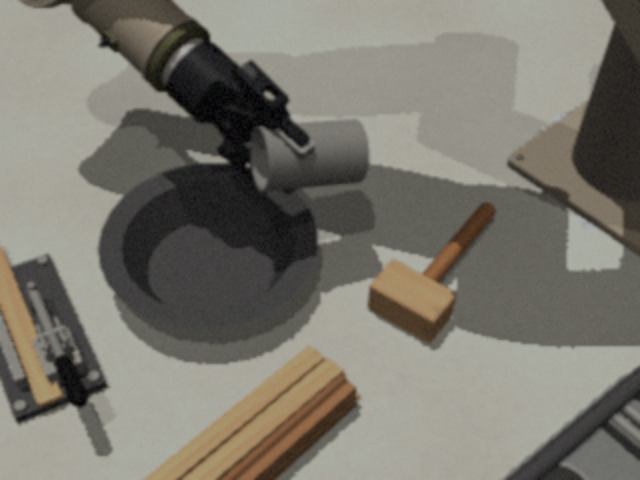

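The crop shows the pot almost level over the near part of the dark bowl, mouth at about (262,165) facing the bowl's middle at (215,260). The mallet and strips have not moved. Now the pour.

carry_out --series '[[0.5,[0,0,0],[0.004,0.002,0.02]],[0.5,[0,0,0],[0.008,0.004,0.045]],[0.5,[0,0,0],[0.012,0.006,0.07]],[0.5,[0,0,0],[0.017,0.009,0.095]],[0.5,[0,0,0],[0.021,0.011,0.12]],[0.5,[0,0,0],[0.025,0.013,0.145]],[0.5,[0,0,0],[0.03,0.015,0.17]],[0.5,[0,0,0],[0.033,0.017,0.19]],[0.5,[0,0,0],[0.036,0.019,0.206]],[0.5,[0,0,0],[0.036,0.019,0.206]],[0.5,[0,0,0],[0.036,0.019,0.206]],[0.5,[0,0,0],[0.036,0.019,0.206]]]'

```text
time_s: 13.8
tool_pos: [0.415, -0.1794, 0.153]
ee_rot: [[0.82, -0.572, -0.001], [-0.1, -0.145, 0.984], [-0.564, -0.807, -0.176]]
wrist_force: [-0.3, -0.2, -3.7]
finger_gap: 0.759
grip_force: 121.1
```

carry_out --series '[[0.5,[0,0,0],[0,0,0]],[0.5,[0,0,0],[0,0,0]],[0.5,[0,0,0],[0,0,0]],[0.5,[0,0,0],[0,0,0]],[0.5,[0,0,0],[0,0,0]],[0.5,[0,0,0],[0,0,0]]]'

```text
time_s: 14.55
tool_pos: [0.4148, -0.1794, 0.1528]
ee_rot: [[0.819, -0.574, -0.001], [-0.1, -0.144, 0.985], [-0.565, -0.806, -0.175]]
wrist_force: [-0.1, -0.5, -3.3]
finger_gap: 0.764
grip_force: 121.1
```

```bash
python3 - <<'E'
from h import *
s=ctrl.read_state(); print(s['tool_pos'],(np.array(s['ee_rot'])@[.866,0,-.5]).round(3),s['wrist_force'])
for n in ('scene','side'):
    p=ctrl.camera(n); save(p,'pour1'+n)
    print(n,[(np.round(d['at'],3).tolist(),round(d['conf'],2)) for d in ctrl.pinpoint(p,'thick0')[:4]])
a=cv2.imread('pics/pour1scene.png')[60:280,140:420];b=cv2.imread('pics/pour1side.png')[100:320,240:520]
cv2.imwrite('pics/pour1c.png',cv2.resize(np.hstack([a,b]),None,fx=1.4,fy=1.4))
E
```

```text
[ 0.41482298 -0.17939783  0.152757  ] [ 0.71  -0.579 -0.402] [-0.08935338 -0.46557654 -3.30315905]
scene [([0.532, -0.255, 0.025], 0.88), ([0.475, -0.221, 0.026], 0.86), ([0.502, -0.267, 0.012], 0.42)]
side [([0.476, -0.222, 0.021], 0.92), ([0.498, -0.268, 0.015], 0.7), ([0.53, -0.258, 0.022], 0.56), ([0.358, -0.136, 0.187], 0.22)]
```

View pics/pour1c.png

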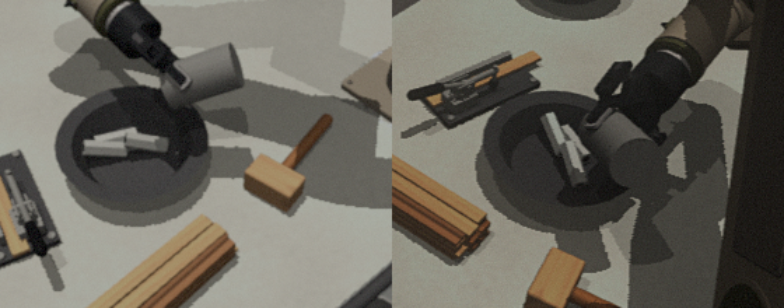

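Both crops show all three thick spacers lying in the dark bowl, at about (125,143) on the left and (570,148) on the right. The hand's load has dropped to that of the empty pot. Now turning the pot back upright.

carry_out --series '[[0.5,[0,0,0],[-0.006,-0.003,-0.034]],[0.5,[0,0,0],[-0.015,-0.008,-0.085]],[0.5,[0,0,0],[-0.025,-0.013,-0.142]],[0.5,[0,0,0],[-0.035,-0.018,-0.199]],[0.5,[0,0,0],[-0.045,-0.023,-0.256]],[0.5,[0,0,0],[-0.055,-0.029,-0.313]],[0.5,[0,0,0],[-0.065,-0.034,-0.37]],[0.5,[0,0,0],[-0.075,-0.039,-0.427]],[0.5,[0,0,0],[-0.085,-0.044,-0.484]],[0.5,[0,0,0],[-0.095,-0.05,-0.54]],[0.5,[0,0,0],[-0.105,-0.055,-0.597]],[0.5,[0,0,0],[-0.121,-0.063,-0.686]]]'

```text
time_s: 16.25
tool_pos: [0.4149, -0.1793, 0.1528]
ee_rot: [[0.09, 0.996, -0.017], [0.493, -0.03, 0.87], [0.865, -0.086, -0.493]]
wrist_force: [0.7, 0.3, -2.7]
finger_gap: 0.761
grip_force: 121.0
```

carry_out --series '[[0.5,[0,0,0],[-0.008,-0.004,-0.045]],[0.5,[0,0,0],[-0.008,-0.004,-0.045]]]'

```text
time_s: 16.5
tool_pos: [0.4146, -0.1793, 0.153]
ee_rot: [[-0.045, 0.999, 0.007], [0.504, 0.016, 0.863], [0.862, 0.042, -0.504]]
wrist_force: [0.3, 0.4, -3.8]
finger_gap: 0.765
grip_force: 120.9
```

carry_out --series '[[0.5,[0.1,0,-0.06],[0.0025,0.0013,0.0143]],[0.5,[0.25,0,-0.14],[0.0025,0.0013,0.0143]],[0.5,[0.42,0,-0.24],[0.0025,0.0013,0.0143]],[0.5,[0.55,0,-0.32],[0.0025,0.0013,0.0143]],[0.5,[0.613,0.02,-0.354],[0.0025,0.0013,0.0143]],[0.5,[0.613,0.02,-0.354],[0.0025,0.0013,0.0143]]]'

```text
time_s: 17.25
tool_pos: [0.4139, -0.1791, 0.2383]
ee_rot: [[-0.002, 1.0, -0.0], [0.502, 0.001, 0.865], [0.865, 0.001, -0.502]]
wrist_force: [-0.2, -0.7, -2.8]
finger_gap: 0.761
grip_force: 121.0
```

```bash
cat > pot.py <<'E'
from h import *
from kin import tool,Ro
from scipy.optimize import least_squares
s=ctrl.read_state(); R=np.array(s['ee_rot']); t=np.array(s['tool_pos'])
print(s['time_s'],t.round(4),'corr rv/180',(Ro.from_matrix(R.T@tool(90,30,0)).as_rotvec(degrees=True)/180).round(4))
g=t+.006*R[:,2]; W=[]
for n in ('side','scene'):
    p=ctrl.camera(n); w=cloud(p).reshape(-1,3)
    w=w[np.linalg.norm(w-g,axis=1)<.1]
    W.append(w)
    # top rim band
    zt=g[2]+.039
    q=w[(abs(w[:,2]-zt)<.012)&(np.hypot(*(w[:,:2]-g[:2]).T)<.042)&(np.hypot(*(w[:,:2]-g[:2]).T)>.022)]
    # rim: highest points; fit plane through top 3mm per angle bin
    a=np.arctan2(q[:,1]-g[1],q[:,0]-g[0]); top=[]
    for b in np.arange(-np.pi,np.pi,np.pi/12):
        m=(a>=b)&(a<b+np.pi/12)
        if m.sum()>4: top.append(q[m][np.argsort(q[m][:,2])[-3:]].mean(0))
    top=np.array(top); A=np.c_[top[:,:2]-g[:2],np.ones(len(top))]
    c=np.linalg.lstsq(A,top[:,2],rcond=None)[0]
    cc=least_squares(lambda v:np.hypot(*(top[:,:2]-v).T)-.0325,g[:2],loss='soft_l1',f_scale=.002).x
    print(n,len(top),'rim z-g',(c[2]-g[2]).round(4),'tilt deg',np.degrees(c[:2]).round(1),'centre-g',(cc-g[:2]).round(4))
    p and save(p,'pot_'+n)
E
python3 pot.py
```

```text
17.25 [ 0.4139 -0.1791  0.2383] corr rv/180 [-0.0001  0.0008  0.0005]
side 24 rim z-g 0.0338 tilt deg [ 0.7 -0.3] centre-g [-0.0013 -0.0083]
scene 24 rim z-g 0.0342 tilt deg [0.6 0.6] centre-g [ 0.0005 -0.0083]
```

```bash
python3 - <<'E'
from h import *
from kin import *
s=ctrl.read_state(); R=np.array(s['ee_rot']); t=np.array(s['tool_pos']); g=t+.006*R[:,2]
for n in ('side','scene','wrist'):
    p=ctrl.camera(n)
    if n=='wrist':
        M=np.array(p['tool_from_camera']); z=p['z_map']; v,u=np.mgrid[:420,:560]
        c=np.stack([(u-p['cx'])/p['fx']*z,(v-p['cy'])/p['fy']*z,z],-1)
        w=((c@M[:3,:3].T+M[:3,3])@R.T+t)[z>0]; save(p,'w2')
    else: w=cloud(p).reshape(-1,3)
    d=w-g
    for lo_,hi_ in ((-.06,-.03),(-.02,.0),(0,.02),(.02,.03)):
        m=(d[:,2]>lo_)&(d[:,2]<hi_)&(abs(d[:,0])<.029)&(abs(d[:,1])<.045)
        q=d[m]
        if len(q)>30:
            f=least_squares(lambda c:np.hypot(*(q[:,:2]-c).T)-.034,[0,-.004],loss='soft_l1',f_scale=.001); print(n,lo_,len(q),f.x.round(4),np.median(abs(f.fun)).round(4))
    m=(np.hypot(d[:,0],d[:,1])<.045)&(abs(d[:,0])<.025); print('z range',np.percentile(d[m&(abs(d[:,2])<.09)][:,2],[1,99]).round(4))
    print([(np.round(d_['at']-g,4).tolist(),round(d_['conf'],2)) for l in ('mouth_thick','pot_thick') for d_ in ctrl.pinpoint(p,l)[:1]])
a=cv2.imread('pics/w2.png')[100:420,100:460];b=cv2.imread('pics/pot_side.png')[60:380,240:560]
cv2.imwrite('pics/c2.png',np.hstack([a,b]))
E
```

```text
side -0.06 385 [-0.0004 -0.0081] 0.0006
side -0.02 416 [-0.0011 -0.0083] 0.0012
side 0 593 [-0.0024 -0.0078] 0.0016
side 0.02 308 [-0.0018 -0.0078] 0.0016
z range [-0.0744  0.0365]
[([0.0004, -0.0096, 0.0367], 0.95), ([-0.0018, -0.0065, -0.0765], 0.57)]
scene -0.06 243 [ 0.0003 -0.0085] 0.0006
scene -0.02 267 [ 0.0018 -0.009 ] 0.0012
scene 0 366 [ 0.0017 -0.0087] 0.0017
scene 0.02 205 [ 0.0015 -0.0087] 0.0018
z range [-0.0726  0.0384]
[([-0.0003, -0.0123, 0.0291], 0.85), ([0.0003, -0.0085, -0.0727], 0.9)]
wrist -0.06 2847 [ 0.0012 -0.0129] 0.0005
wrist -0.02 3025 [ 0.0007 -0.0136] 0.0005
wrist 0 4280 [ 0.0006 -0.014 ] 0.0006
wrist 0.02 2717 [ 0.0004 -0.0143] 0.0006
z range [-0.0742  0.0357]
[([-0.0028, -0.0098, 0.0308], 0.74), ([0.0053, -0.0051, -0.0736], 0.8)]
```

View pics/c2.png

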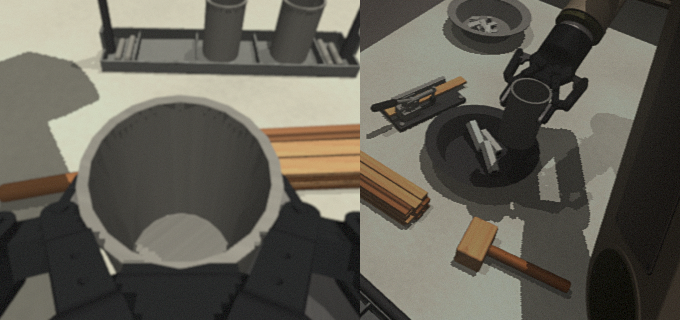

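The left crop shows the pot empty and upright in the hand, floor clear at (180,245). The right crop shows the three spacers in the bowl at (485,150). The pot sits about 9 mm nearer the palm and 3 mm lower than nominal, so I'll allow for that when placing it.

carry_out --series '[[0.5,[0.04,0,0.07],[0,0,0]],[0.5,[0.14,-0.02,0.24],[0,0,0]],[0.5,[0.28,-0.04,0.49],[0,0,0]],[0.5,[0.42,-0.06,0.73],[0,0,0]],[0.5,[0.52,-0.08,0.9],[0,0,0]],[0.5,[0.575,-0.087,0.996],[0,0,0]]]'

```text
time_s: 18.55
tool_pos: [0.4026, -0.0394, 0.2376]
ee_rot: [[-0.001, 1.0, -0.002], [0.501, 0.002, 0.865], [0.865, 0.0, -0.501]]
wrist_force: [-0.3, 0.2, -2.5]
finger_gap: 0.763
grip_force: 121.0
```

carry_out --series '[[0.5,[0.04,0,0.07],[0,0,0]],[0.5,[0.14,-0.02,0.24],[0,0,0]],[0.5,[0.28,-0.04,0.49],[0,0,0]],[0.5,[0.42,-0.06,0.73],[0,0,0]],[0.5,[0.52,-0.08,0.9],[0,0,0]],[0.5,[0.575,-0.087,0.996],[0,0,0]],[0.5,[0.575,-0.087,0.996],[0,0,0]]]'

```text
time_s: 19.42
tool_pos: [0.3923, 0.0973, 0.2375]
ee_rot: [[-0.001, 1.0, -0.001], [0.501, 0.002, 0.865], [0.865, 0.001, -0.501]]
wrist_force: [-0.1, -0.7, -3.0]
finger_gap: 0.76
grip_force: 121.0
```

carry_out --series '[[0.5,[-0.1,0,0.06],[0,0,0]],[0.5,[-0.3,0,0.175],[0,0,0]],[0.5,[-0.52,0,0.3],[0,0,0]],[0.5,[-0.72,0,0.415],[0,0,0]],[0.5,[-0.83,0,0.48],[0,0,0]],[0.5,[-0.844,0,0.4875],[0,0,0]],[0.5,[-0.844,0,0.4875],[0,0,0]]]'

```text
time_s: 20.3
tool_pos: [0.3929, 0.0966, 0.1209]
ee_rot: [[-0.001, 1.0, -0.0], [0.501, 0.001, 0.865], [0.865, 0.001, -0.501]]
wrist_force: [-0.4, 0.7, -2.4]
finger_gap: 0.766
grip_force: 121.0
```

```bash
python3 pot.py
```

```text
20.3 [0.3929 0.0966 0.1209] corr rv/180 [-0.0001  0.0004  0.0004]
side 24 rim z-g 0.0343 tilt deg [0.6 0. ] centre-g [-0.0011 -0.0088]
scene 23 rim z-g 0.0355 tilt deg [0.2 0.7] centre-g [ 0.0016 -0.0089]
```

carry_out --series '[[0.5,[0.04,0,0.07],[0,0,0]],[0.5,[0.12,0,0.21],[0,0,0]],[0.5,[0.22,0,0.38],[0,0,0]],[0.5,[0.32,0,0.55],[0,0,0]],[0.5,[0.42,0,0.73],[0,0,0]],[0.5,[0.48,0,0.83],[0,0,0]],[0.5,[0.5,0,0.866],[0,0,0]]]'

```text
time_s: 21.28
tool_pos: [0.392, 0.2177, 0.1205]
ee_rot: [[-0.002, 1.0, -0.002], [0.501, 0.002, 0.865], [0.865, 0.001, -0.501]]
wrist_force: [-0.2, 0.1, -3.0]
finger_gap: 0.76
grip_force: 121.0
```

carry_out --series '[[0.5,[0.06,0,0.105],[0,0,0]],[0.5,[0.12,0,0.21],[0,0,0]],[0.5,[0.05,0,0.25],[0,0,0]],[0.5,[-0.04,0,0.3],[0,0,0]],[0.5,[-0.11,0,0.34],[0,0,0]],[0.5,[-0.138,0,0.36],[0,0,0]],[0.5,[-0.138,0,0.36],[0,0,0]]]'

```text
time_s: 22.15
tool_pos: [0.3923, 0.2459, 0.084]
ee_rot: [[0.0, 1.0, -0.001], [0.501, 0.001, 0.866], [0.866, -0.001, -0.501]]
wrist_force: [-0.5, -0.3, -3.0]
finger_gap: 0.754
grip_force: 121.4
```

```bash
python3 pot.py
```

```text
22.15 [0.3923 0.2459 0.084 ] corr rv/180 [-0.0003  0.0002 -0.0001]
side 20 rim z-g 0.0345 tilt deg [0.5 0.8] centre-g [-0.0013 -0.0092]
scene 17 rim z-g 0.0351 tilt deg [1.2 1.8] centre-g [ 0.002  -0.0094]
```

carry_out --series '[[0.5,[-0.007,0,0.004],[0,0,0]],[0.5,[-0.0145,0,0.0083],[0,0,0]],[0.5,[-0.0145,0,0.0083],[0,0,0]]]'

```text
time_s: 22.62
tool_pos: [0.3928, 0.2463, 0.0835]
ee_rot: [[-0.002, 1.0, -0.0], [0.499, 0.001, 0.866], [0.866, 0.001, -0.499]]
wrist_force: [-1.0, 1.6, 5.8]
finger_gap: 0.762
grip_force: 120.9
```

carry_out --series '[[0.5,[-0.0072,0,0.0042],[0,0,0]],[0.5,[-0.0072,0,0.0042],[0,0,0]],[0.5,[-0.0072,0,0.0042],[0,0,0]]]'

```text
time_s: 23.0
tool_pos: [0.3928, 0.2465, 0.0834]
ee_rot: [[-0.002, 1.0, -0.001], [0.498, 0.002, 0.867], [0.867, 0.002, -0.498]]
wrist_force: [-3.9, -0.2, 14.2]
finger_gap: 0.759
grip_force: 121.4
```

carry_out --series '[[0.5,[0,0,0],[0,0,0]],[0.5,[0,0,0],[0,0,0]],[0.5,[0,0,0],[0,0,0]],[0.5,[0,0,0],[0,0,0]]]' --squeeze 20

```text
time_s: 23.5
tool_pos: [0.3928, 0.2465, 0.0834]
ee_rot: [[-0.002, 1.0, -0.001], [0.498, 0.002, 0.867], [0.867, 0.002, -0.498]]
wrist_force: [-4.2, -0.8, 14.9]
finger_gap: 0.76
grip_force: 121.4
```

```bash
python3 pot.py
```

```text
23.5 [0.3928 0.2465 0.0834] corr rv/180 [-0.0003 -0.0007  0.0008]
side 21 rim z-g 0.0344 tilt deg [0.1 1.3] centre-g [-0.0014 -0.0093]
scene 17 rim z-g 0.0353 tilt deg [0.8 0.6] centre-g [ 0.0015 -0.0092]
```

carry_out --series '[[0.24,[0,0,0],[0,0,0]],[0.23,[0,0,0],[0,0,0]],[0.22,[0,0,0],[0,0,0]],[0.21,[0,0,0],[0,0,0]],[0.2,[0,0,0],[0,0,0]],[0.18,[0,0,0],[0,0,0]]]'

```text
time_s: 24.35
tool_pos: [0.3923, 0.246, 0.0813]
ee_rot: [[-0.001, 1.0, -0.001], [0.501, 0.001, 0.865], [0.865, 0.0, -0.501]]
wrist_force: [-0.4, -0.5, -0.3]
finger_gap: 0.82
grip_force: 0.0
```

```bash
python3 pot.py; python3 - <<'E'
import cv2
a=cv2.imread('pics/pot_side.png')[180:420,60:400]; b=cv2.imread('pics/pot_scene.png')[180:420,220:560]
cv2.imwrite('pics/c3.png',cv2.resize(cv2.hconcat([a,b]),None,fx=1.15,fy=1.15))
E
```

```text
24.35 [0.3923 0.246  0.0813] corr rv/180 [-0.0002  0.0004  0.0002]
side 21 rim z-g 0.0361 tilt deg [-0.6 -0.1] centre-g [-0.0007 -0.007 ]
scene 18 rim z-g 0.0369 tilt deg [-0.  -0.5] centre-g [ 0.0026 -0.0078]
```

View pics/c3.png

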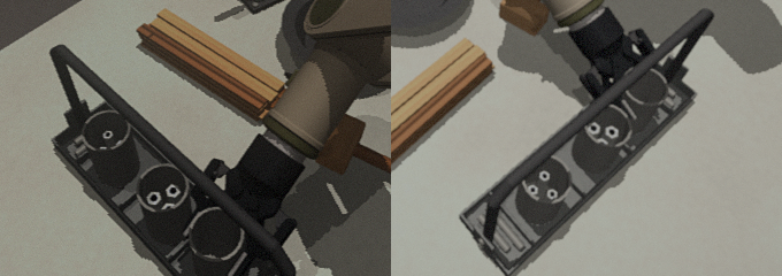

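The pot stands upright and empty in its own bay, at (217,235) on the left and (650,88) on the right, with the other two pots still full. Opening a little further and backing out.

carry_out --series '[[0.1,[0,0,0],[0,0,0]],[0.1,[0,0,0],[0,0,0]],[0.1,[-0.04,0,-0.07],[0,0,0]],[0.1,[-0.1,0,-0.173],[0,0,0]],[0.1,[-0.17,0,-0.295],[0,0,0]],[0.1,[-0.25,0,-0.433],[0,0,0]],[0.1,[-0.34,0,-0.59],[0,0,0]],[0.1,[-0.44,0,-0.762],[0,0,0]],[0.1,[-0.542,0,-0.937],[0,0,0]],[0.1,[-0.542,0,-0.937],[0,0,0]]]'

```text
time_s: 25.7
tool_pos: [0.3933, 0.1141, 0.0815]
ee_rot: [[0.0, 1.0, 0.002], [0.501, -0.002, 0.865], [0.865, 0.001, -0.501]]
wrist_force: [0.0, -0.5, -0.8]
finger_gap: 0.901
grip_force: 0.0
```

carry_out --series '[[0.1,[0.2,0,-0.115],[0,0,0]],[0.1,[0.5,0,-0.29],[0,0,0]],[0.1,[0.8,0,-0.46],[0,0,0]],[0.1,[0.87,0,-0.5],[0,0,0]],[0.1,[0.87,0,-0.5],[0,0,0]],[0.1,[0.87,0,-0.5],[0,0,0]]]'

```text
time_s: 26.45
tool_pos: [0.3917, 0.1169, 0.2006]
ee_rot: [[0.001, 1.0, -0.002], [0.5, 0.001, 0.866], [0.866, -0.002, -0.5]]
wrist_force: [0.1, -0.5, -0.6]
finger_gap: 0.896
grip_force: 0.0
```

```bash
python3 - <<'E'
from h import *
print(ctrl.read_state()['time_s'])
for n in ['scene','side']:
    p=ctrl.camera(n); save(p,'end_'+n)
    for l in ['bowl','strips','mallet','pot_thick','pot_medium','pot_thin','mouth_thick','thick0']:
        print(n,l,[(np.round(d['at'],3).tolist(),round(d['conf'],2)) for d in ctrl.pinpoint(p,l)[:3]])
a=cv2.imread('pics/end_scene.png');b=cv2.imread('pics/end_side.png')
cv2.imwrite('pics/end.png',cv2.resize(np.hstack([a,b]),(800,300)))
E
```

```text
26.45
scene bowl [([0.495, -0.219, 0.0], 0.57)]
scene strips [([0.647, -0.002, -0.001], 0.66), ([0.374, -0.024, -0.004], 0.61)]
scene mallet [([0.375, -0.026, -0.003], 0.91)]
scene pot_thick [([0.392, 0.239, 0.005], 0.73), ([0.499, 0.241, 0.002], 0.35), ([0.612, 0.24, 0.004], 0.16)]
scene pot_medium [([0.49, 0.245, 0.005], 0.73)]
scene pot_thin [([0.612, 0.236, 0.004], 0.88)]
scene mouth_thick [([0.391, 0.242, 0.111], 0.68)]
scene thick0 [([0.474, -0.224, 0.029], 0.87), ([0.535, -0.255, 0.024], 0.57), ([0.503, -0.269, 0.014], 0.48)]
side bowl []
side strips [([0.643, 0.001, 0.001], 0.76)]
side mallet [([0.371, -0.024, -0.002], 0.73)]
side pot_thick [([0.393, 0.243, 0.007], 0.72)]
side pot_medium [([0.488, 0.245, -0.001], 0.91), ([0.644, 0.001, 0.002], 0.49)]
side pot_thin [([0.611, 0.242, 0.008], 0.62)]
side mouth_thick [([0.39, 0.242, 0.115], 0.79)]
side thick0 [([0.39, 0.244, 0.003], 0.75)]
```

View pics/end.png

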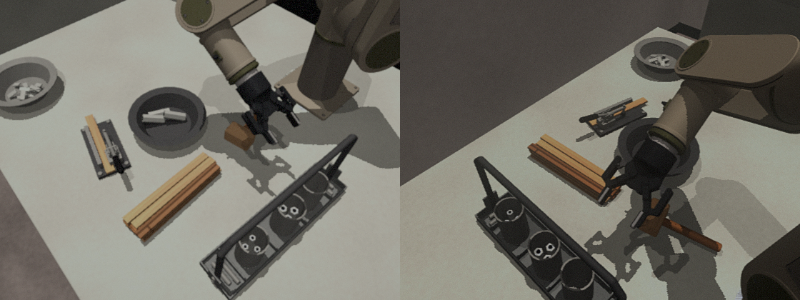

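The spacers lie in the dark bowl at (165,115). The three pots stand in their bays, and the mallet and strips have not moved. The arm is clear, so I'm handing it in.

```bash
python3 -c "
from plant import ctrl
print(ctrl.close_job())"
```

```text
the job is handed in; nothing more can be done
None
```

The three 23 mm spacers are in the dark steel bowl and the empty pot stands upright in its own bay; the other pots, bowl, strips and mallet are where they were, and the job was handed in at about 26.5 s.

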